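# Stack the dumpling-making set on the cork mat

### The arm

A 6-joint arm with a two-finger parallel gripper is mounted at the origin on a cart in front of the work surface, level with it; the furniture and walls round the work are solid. World frame = base frame: x ahead of the robot, y to its left, z up, the work surface at z = 0. Lengths are in mm, angles in rad, forces in N, time in s.
With the tool pointing down it reaches from about 425 to 1125 mm from the base axis. Payload 14.9 kg.
Tool frame: the origin (TCP) lies midway between the tips of the shut fingers; the grasp point (between the pads) lies 19 mm behind it; z points along the fingers, y is the line along which they close (so a half turn about z gives the same grasp; the last joint's range is limited). The gripper opens to 91 mm and grips with 3 to 60 N. Pads are 32 mm wide; open, the fingers measure 118 mm over their backs; the gripper's body (76 mm by 178 mm) begins 60 mm behind the grasp point.
Start: joints at [-1.228, 0.379, 1.734, -0, 1.028, -0.033], TCP at [256.908, -651.165, 213.932] pointing down, gripper open.
Joint ranges: [-2.77, 2.77], [-0.74, 2.19], [0, 2.66], [-1.06, 4.2], [0.31, 2.87], [-3.08, 3.08]. Speed limits (rad/s): [1.89, 1.89, 2.39, 3.14, 3.14, 3.14].

### API

Orientations are given as a unit quaternion [w, x, y, z].
In Python, from station import goto, move_l, set_joints, move_gripper, wait, inverse_kinematics, state, get_image, PlanningError, close_job gives the robot as it stands. Calls block until the motion is done:
- goto(position, orientation): joint-space move of the TCP to a pose.
- move_l(position, rot=None, velocity=150): straight line of the TCP; rot=None keeps the orientation; velocity is the mean speed in mm/s.
- set_joints(angles): joint-space move.
- move_gripper(opening): finger opening in mm; the grip force is fixed at half the most; returns when the fingers have stopped.
- wait(seconds).
- inverse_kinematics(position, orientation): joint angles nearest the present ones, or None.
- state(): the state.
- get_image(name): name is "scene" or "side" or "wrist"; returns a dict with "color" (400x640x3 uint8, red, green, blue), "intrinsics" (3x3 intrinsics, pixels), "R" (3x3) and "t" (3): a world point X has camera coordinates R X + t. Camera axes: x right, y down, z forward; pixel columns grow to the right and rows downward; lengths in mm; the calibration is good to about 2 mm. A picture is of the moment at which its call begins. There is no depth.
A pose or a line that the arm cannot do raises PlanningError and nothing moves.
- close_job(): hands the job in; it is judged then, once.
The state is a dict: "t": time; "joints": joint angles; "qd": joint speeds; "tau": joint torques, N m; "ee_pos": TCP position; "eef_rot": TCP orientation; "contact_force": force on the tool from outside, world axes, zero at the start; "ft_torque": the same for the moment, N m; "gripper_width": finger opening in mm; "grip_force": force on a finger pad.
Only numpy, scipy, OpenCV 4.12 (cv2) and the standard library are available. Lean on these libraries where they do the work, as an engineer would, in place of code of your own. Each camera call takes 0.05 s, during which the arm holds its last target. There are 200 camera calls.

### The job

Put the dumpling-making set away as one stack in the middle of the round cork mat: first the deep white tin standing upright on the mat, then the shallower blue tin seated in its mouth, then the dark wooden lid seated in the blue tin's mouth with its two white ribs upward. Last, lay the little rolling pin lengthwise in the groove between the ribs, about centred, so that it rests there without rolling. Let go of everything and leave the dark rubber mat, the mug, the timer and the two coffee capsules where they are.

Things in the scene. Friction and masses are not known exactly. Their poses are not given: they have to be found in the camera images.
- white_tin: Deep white open tin, round, 60 mm diameter, 60 mm high in all, 0.16 kg. It stands on a central foot, 47 mm across, 7 mm high, bevelled to 39 mm at the bottom. Mouth on top 55 mm across: the next foot drops in with 4 mm play all round until the shoulder over the foot rests on the rim. Origin: centre of the underside of the foot; z up. On the mat its origin is 6 mm above the mat's.
- blue_tin: Shallower blue open tin, round, 60 mm diameter, 46 mm high in all, 0.12 kg. It stands on a central foot, 47 mm across, 7 mm high, bevelled to 39 mm at the bottom. Mouth on top 55 mm across. Origin: centre of the underside of the foot; z up. Seated in the white tin its origin is 53 mm above the white tin's.
- lid: Dark wooden lid, 0.09 kg: disc 60 mm across, 7 to 21 mm above the origin (grasp its edge), over a foot 47 mm across, bevelled to 39. On top two white ribs (7 mm round bars, 50 mm long, centres 20 mm apart, tops 25.5 mm above the origin) run along its x axis, the groove midway. Origin: centre of the foot's underside; z up. Seated, its origin is 39 mm above the blue tin's.
- pin: Little rolling pin, 0.06 kg: pale wooden cylinder, 28 mm diameter, 90 mm long, with a red knob on each end (18 mm across, 6 mm long), lying on the worktop, free to roll. Origin: its very centre, on the axis, 14 mm above the worktop at the start; x along its length. Resting in the groove its origin is 36 mm above the lid's.
- cork_mat: Round cork mat (tan), 110 mm diameter, 6 mm thick, fixed to the worktop: the target. Origin: centre of its underside, on the worktop.
- rubber_mat: Round mat of dark rubber, 110 mm diameter, 6 mm thick, fixed to the worktop: not the target. Origin: centre of its underside.
- gold_capsule: Gold coffee capsule, 56 mm diameter, 30 mm high, a bystander to leave alone. Origin: centre of its underside.
- green_capsule: Green coffee capsule, 56 mm diameter, 30 mm high, a bystander to leave alone. Origin: centre of its underside.
- timer: White and grey round kitchen timer, 61 mm diameter, 54 mm high, behind the work, a bystander to leave alone. Origin: centre of its underside.
- mug: Green and grey mug, 82 mm diameter (119 mm with handle), 100 mm high, behind the work, a bystander to leave alone. Origin: middle of its footprint, handle included; the handle points along its -y axis.

How it is judged (in metres and radians):
On the way, in this order (a step that is already met when the one before it is completed fails the run):
1. the white tin stands on the cork mat, released (horizontal distance between white_tin and cork_mat below 0.015 m and z of white_tin in the frame of cork_mat between 0.003 and 0.009 m and angle between white_tin's own z axis and vertical below 0.06 rad and contact force between the fingers and white_tin below 0.1 N), for 0.2 s.
2. the blue tin is seated in the white tin, released (all of step 1 and horizontal distance between blue_tin and white_tin below 0.007 m and z of blue_tin in the frame of white_tin between 0.05 and 0.056 m and angle between blue_tin's own z axis and vertical below 0.06 rad and contact force between the fingers and blue_tin below 0.1 N), for 0.2 s.
3. the lid is seated in the blue tin, released (horizontal distance between white_tin and cork_mat below 0.015 m and z of white_tin in the frame of cork_mat between 0.003 and 0.009 m and angle between each of white_tin, blue_tin, lid's own z axis and vertical below 0.06 rad and horizontal distance between blue_tin and white_tin below 0.007 m and z of blue_tin in the frame of white_tin between 0.05 and 0.056 m and horizontal distance between lid and blue_tin below 0.007 m and z of lid in the frame of blue_tin between 0.036 and 0.042 m and contact force between the fingers and blue_tin below 0.1 N and contact force between the fingers and lid below 0.1 N), for 0.2 s.
4. the pin lies in the groove of the lid, released (horizontal distance between white_tin and cork_mat below 0.015 m and z of white_tin in the frame of cork_mat between 0.003 and 0.009 m and angle between each of white_tin, blue_tin, lid's own z axis and vertical below 0.06 rad and horizontal distance between blue_tin and white_tin below 0.007 m and z of blue_tin in the frame of white_tin between 0.05 and 0.056 m and horizontal distance between lid and blue_tin below 0.007 m and z of lid in the frame of blue_tin between 0.036 and 0.042 m and y of pin in the frame of lid between -0.004 and 0.004 m and x of pin in the frame of lid between -0.015 and 0.015 m and z of pin in the frame of lid between 0.0335 and 0.039 m and angle between the x axis of pin and the x axis of lid, either way round below 0.12 rad and contact force between the fingers and lid below 0.1 N and contact force between the fingers and pin below 0.1 N), for 0.2 s.
At the end, for the whole second after the job is handed in: White tin upright on the cork mat within 15 mm of its centre; blue tin seated in it and lid in the blue tin (each within 7 mm of the axis below, tilt under 0.06 rad); pin in the groove within 4 mm sideways, 15 mm lengthwise, 0.12 rad; all released and at rest (all of step 4 and linear speed of each of white_tin, blue_tin, lid, pin below 0.02 m/s and angular speed of each of white_tin, blue_tin, lid, pin below 0.3 rad/s and contact force between the fingers and white_tin below 0.1 N and contact force between the fingers and blue_tin below 0.1 N); the robot touches nothing.
It fails at once if a bystander (capsules, timer, mug) is pushed more than 20 mm (distance of any of gold_capsule, green_capsule, timer, mug from where it was at the start of the episode above 0.02 m).
It also fails if it takes over 109 s, if anything falls off the work surface, if the arm or the gripper's body presses on something with over 40 N, if the wrist force passes 120 N, or if a joint passes its speed limit or range.

## Working session

There is one attempt and no reset: what is moved stays moved. The work goes in short steps, each a Python script; the robot and the scene stay as the last script left them, time stands still between calls to the robot, and variables do not carry over. Pictures are saved under pics/ and viewed, at most 14 in all, crops included, and the job is handed in when it is done.

```bash
mkdir -p pics; ls; python3 - <<'E'
from station import *
import cv2,numpy as np
for n in("scene","side","wrist"):
    d=get_image(n);cv2.imwrite(f"pics/{n}0.png",d["color"][:,:,::-1])
    np.savez(f"pics/{n}0.npz",**d)
    print(n,d["intrinsics"].round(1).tolist(),(-d["R"].T@d["t"]).round(),d["R"][2].round(2))
print(state())
E
```

```text
pics
scene [[404.3, 0.0, 313.7], [0.0, 404.3, 199.2], [0.0, 0.0, 1.0]] [ 27. 833. 478.] [ 0.44 -0.8  -0.41]
side [[371.9, 0.0, 308.4], [0.0, 371.9, 201.7], [0.0, 0.0, 1.0]] [ 486. -868.  441.] [ 0.02  0.91 -0.41]
wrist [[339.2, 0.0, 319.0], [0.0, 339.2, 203.5], [0.0, 0.0, 1.0]] [ 324. -624.  384.] [-0.24 -0.09 -0.97]
{'t': 0.15, 'joints': array([-1.22827500e+00,  3.79277957e-01,  1.73466818e+00,  1.58078004e-05,
        1.02850849e+00, -3.32778493e-02]), 'qd': array([ 0.00277006, -0.00154654, -0.00415443, -0.00036867, -0.00032655,
       -0.0005784 ]), 'tau': array([ 1.36679297e-03, -7.64103270e+01, -4.34653366e+01,  6.51393249e-02,
        4.10024438e-02, -4.42142493e-05]), 'ee_pos': array([ 256.81718182, -650.84642758,  213.43535164]), 'eef_rot': array([-4.26891216e-04,  9.82399421e-01,  1.86791839e-01, -5.96878778e-05]), 'contact_force': array([-0.25668149, -0.52704688, -0.22741768]), 'ft_torque': array([ 0.02435909,  0.00193144, -0.00241918]), 'grip_force': 0.0, 'gripper_width': 91.51583337309876}
```

View pics/scene0.png

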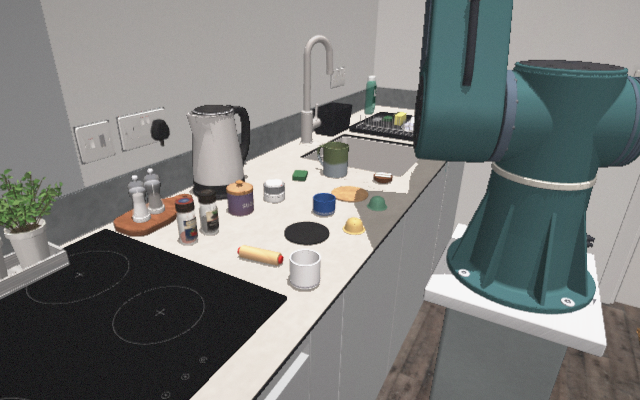

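View pics/side0.png

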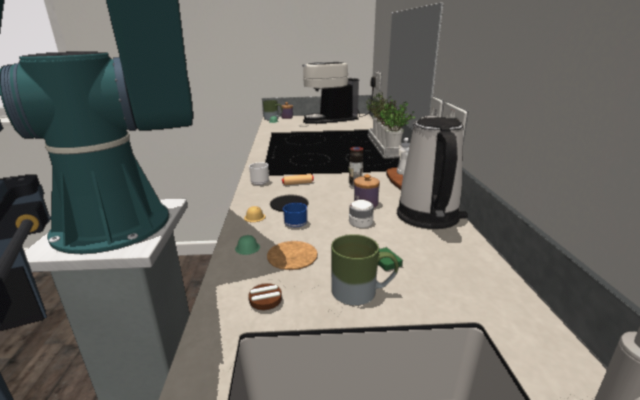

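The scene view shows the white tin at (305,270), pin (260,256), blue tin (324,204), cork mat (350,193) and lid (383,177). In the side view they are at (259,174), (298,180), (295,214), (292,255) and (265,296). I'll triangulate these coarsely, then refine with the wrist camera.

```bash
cat > h.py <<'E'
from station import *
import cv2,numpy as np
def ray(d,uv):
    v=d["R"].T@np.linalg.inv(d["intrinsics"])@np.array([uv[0],uv[1],1.]);return -d["R"].T@d["t"],v/np.linalg.norm(v)
def plane(d,uv,z):
    c,v=ray(d,uv);return c+v*(z-c[2])/v[2]
def tri(d1,p1,d2,p2):
    c1,v1=ray(d1,p1);c2,v2=ray(d2,p2)
    A=np.stack([v1,-v2],1);s=np.linalg.lstsq(A,c2-c1,rcond=None)[0]
    a,b=c1+s[0]*v1,c2+s[1]*v2;return (a+b)/2,np.linalg.norm(a-b)
def down(a): # tool z down, tool x at world angle a (finger closing axis perpendicular)
    return np.array([0,np.cos(a/2),np.sin(a/2),0])
def shot(n,name):
    d=get_image(n);cv2.imwrite(f"pics/{name}.png",d["color"][:,:,::-1]);np.savez(f"pics/{name}.npz",**d);return d
E
python3 - <<'E'
from h import *
S=dict(np.load("pics/scene0.npz"));D=dict(np.load("pics/side0.npz"))
for n,a,b,z in[("white",(305,270),(259,174),30),("pin",(260,256),(298,180),14),("blue",(324,204),(295,214),23),("cork",(350,193),(292,255),6),("lid",(383,177),(265,296),14),("rubber",(307,233),(289,203),6),("gold",(354,226),(255,214),15),("green",(377,202),(247,244),15),("mug",(335,160),(355,270),50),("timer",(274,190),(361,213),27)]:
    p,e=tri(S,a,D,b);print(n,p.round(),round(e,1),plane(S,a,z).round(),plane(D,b,z).round())
W=dict(np.load("pics/wrist0.npz"));print(W["R"].round(2),state()["ee_pos"])
E
```

```text
white [359. 262.  29.] 1.2 [358. 263.  30.] [360. 260.  30.]
pin [483. 242.  11.] 3.1 [478. 246.  14.] [484. 237.  14.]
blue [473. -32.  26.] 2.3 [475. -37.  23.] [474. -24.  23.]
cork [ 465. -184.    3.] 1.8 [ 461. -177.    6.] [ 466. -188.    6.]
lid [ 418. -332.   14.] 2.0 [ 417. -333.   14.] [ 419. -331.   14.]
rubber [455.  89.   2.] 3.1 [449.  97.   6.] [457.  81.   6.]
gold [367.  11.   9.] 3.7 [360.  22.  15.] [370.   0.  15.]
green [ 365. -145.   12.] 0.5 [ 363. -140.   15.] [ 366. -150.   15.]
mug [ 581. -313.   48.] 2.2 [ 577. -307.   50.] [ 582. -314.   50.]
timer [638. -41.  27.] 1.3 [637. -40.  27.] [639. -40.  27.]
[[ 0.37 -0.93 -0.  ]
 [-0.9  -0.35  0.26]
 [-0.24 -0.09 -0.97]] [ 256.81718182 -650.84642758  213.43535164]
```

View pics/wrist0.png

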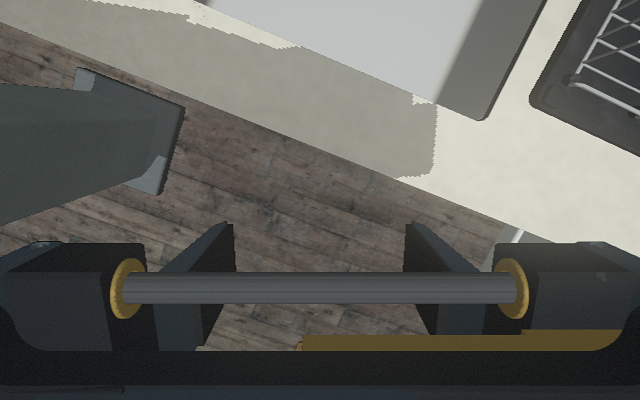

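Triangulated heights agree with the given sizes to within a few mm. In the wrist view at the start, image-up is tool +x, the fingers are in the lower third, and no part is in sight. Next is a tour with the wrist camera over the lid, cork mat, blue tin, pin and white tin.

```bash
python3 - <<'E'
from h import *
for n,x,y in[("lid",418,-332),("cork",465,-184),("blue",473,-30),("pin",483,240),("white",362,262)]:
    x=max(x,0)
    goto([x,y,230],down(0)); d=shot("wrist","w_"+n); s=state(); print(n,round(s["t"],2),s["ee_pos"].round(1),s["joints"].round(2))
I=[cv2.imread(f"pics/w_{n}.png") for n in("lid","cork","blue","pin","white")]
I=[cv2.resize(i[0:320,110:530],None,fx=.62,fy=.62,interpolation=cv2.INTER_AREA) for i in I]
I.append(I[0]*0);cv2.imwrite("pics/tour.png",np.vstack([np.hstack(I[:3]),np.hstack(I[3:])]))
E
```

```text
lid 1.54 [ 418.  -332.8  230. ] [-0.72  0.1   2.06 -0.    0.99  0.86]
cork 2.26 [ 465.1 -184.8  230.1] [-0.42  0.04  2.12 -0.    0.98  1.15]
blue 2.98 [473.2 -31.  230. ] [-0.11 -0.01  2.17 -0.    0.98  1.46]
pin 4.08 [483.3 238.7 229.9] [ 0.42  0.1   2.05 -0.    0.99  1.99]
white 4.68 [362.7 261.8 230.5] [ 0.57 -0.06  2.22 -0.    0.98  2.14]
```

View pics/tour.png

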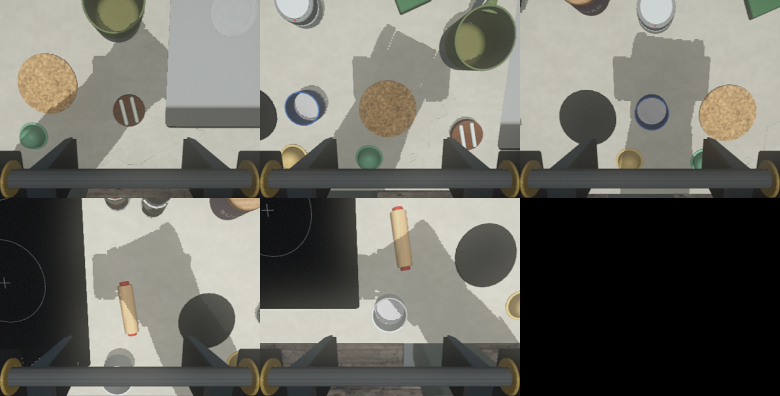

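The tour view shows each part nearly centred in its own picture: lid at (129,110) with ribs tilted a little, cork, blue tin, pin and white tin. Now I'll measure them by colour masks.

```bash
cat >> h.py <<'E'
def blobs(d,m,roi,amin=150):
    M=np.zeros_like(m,np.uint8);x0,y0,x1,y1=roi;M[y0:y1,x0:x1]=m[y0:y1,x0:x1]*255
    M=cv2.morphologyEx(M,cv2.MORPH_OPEN,np.ones((3,3)))
    c=[k for k in cv2.findContours(M,cv2.RETR_EXTERNAL,cv2.CHAIN_APPROX_NONE)[0] if cv2.contourArea(k)>amin]
    return sorted(c,key=cv2.contourArea,reverse=True)
def circ(d,c,z): # contour on plane z -> circle centre, radius
    P=np.array([plane(d,p,z)[:2] for p in cv2.convexHull(c)[:,0]+0.0],np.float32)
    o,r=cv2.minEnclosingCircle(P);A=np.c_[2*P,np.ones(len(P))];s=np.linalg.lstsq(A,(P**2).sum(1),rcond=None)[0]
    return s[:2].round(1),round(float(np.sqrt(s[2]+s[0]**2+s[1]**2)),1),round(r,1)
def rect(d,c,z):
    P=np.array([plane(d,p,z)[:2] for p in c[:,0]+0.0],np.float32)
    (o,wh,_)=cv2.minAreaRect(P);l=cv2.fitLine(P,cv2.DIST_L2,0,.01,.01).ravel();return np.round(o,1),np.round(wh,1),round(float(np.arctan2(l[1],l[0])),3)
def hsv(d): return [a.astype(int) for a in cv2.split(cv2.cvtColor(d["color"],cv2.COLOR_RGB2HSV))]
E
python3 - <<'E'
from h import *
L=lambda n:dict(np.load(f"pics/w_{n}.npz"))
d=L("cork");h,s,v=hsv(d);print("px cork",h[175,315],s[175,315],v[175,315],"top",h[120,290],s[120,290],v[120,290])
for c in blobs(d,(s>85)&(h>8)&(h<22),(240,100,400,260)):print("cork",circ(d,c,6))
for c in blobs(d,(v<75),(100,130,160,260)):print("rub?",circ(d,c,6))
d=L("blue");h,s,v=hsv(d)
for c in blobs(d,(s>90)&(h>100)&(h<130),(260,120,390,260),60):print("blue",circ(d,c,46))
d=L("lid");h,s,v=hsv(d)
for c in blobs(d,((s>90)&(v<150)),(270,130,370,240)):print("lid",circ(d,c,21))
for c in blobs(d,(s<60)&(v>150),(295,155,345,200),40):print("rib",rect(d,c,25.5))
d=L("pin");h,s,v=hsv(d)
for c in blobs(d,(s>85)&(v>90),(260,110,370,260)):print("pin",rect(d,c,14))
for c in blobs(d,(s>150)&((h<6)|(h>174)),(260,110,370,260),20):print("knob",rect(d,c,14))
d=L("white");h,s,v=hsv(d)
print("s row",s[185,280:365:3],"v",v[185,280:365:3],"bg")
for c in blobs(d,(s<25),(265,130,380,235)):print("white",circ(d,c,60))
for c in blobs(d,(s>85)&(v>90)&(h<25),(290,0,380,130)):print("pin",rect(d,c,14))
cv2.imwrite("pics/wcrop.png",cv2.resize(d["color"][110:250,240:400,::-1],None,fx=3,fy=3))
E
```

```text
px cork 18 95 124 top 28 21 143
cork (array([ 464.7, -180. ]), 53.8, 54.3)
rub? (array([455.8,  86.5]), 53.8, 52.5)
rub? (array([367.1,  63.3]), 28.7, 29.6)
rib (array([ 420.7, -340.9]), array([46.1,  5. ]), 0.232)
rib (array([ 416.8, -321.3]), array([45.3,  4.7]), 0.236)
rib (array([ 401.5, -356.5]), array([12.9,  9.1]), -0.406)
s row [16 15 16 18  6  3  2  1  1  0  1  1  2  1  1  2  1  1  2  2  3  9  5 19
 18 18 15 17 17] v [213 211 211 201 205 160 152 192 215 216 213 215 212 213 211 214 211 212
 216 148 151 115 193 149 152 153 153 149 149] bg
white (array([364.8, 258.2]), 74.7, 79.4)
```

View pics/wcrop.png

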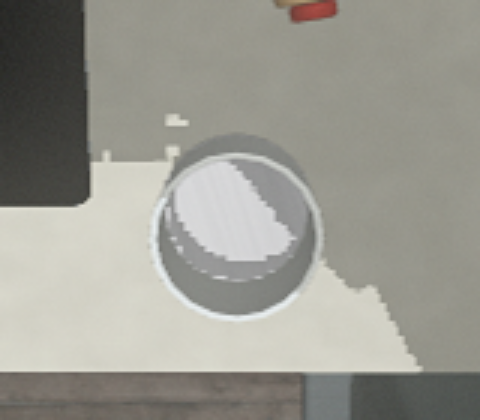

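White rim circle is in the crop at (236,236), i.e. full image (318.7,188.7), about 57 px across, as it should be. Picking up the white tin.

```bash
python3 - <<'E'
from h import *
L=lambda n:dict(np.load(f"pics/w_{n}.npz"))
d=L("blue");h,s,v=hsv(d);print("blue",h[180,300:350:4],s[180,300:350:4])
for c in blobs(d,(s>60)&(h>100)&(h<135),(260,120,390,260),60):print("blue",circ(d,c,46))
d=L("pin");h,s,v=hsv(d);print(h[182,300:340:3],s[182,300:340:3])
for c in blobs(d,(s>60)&(h<30),(260,110,370,260)):print("pin",rect(d,c,14))
d=L("white");p=plane(d,(318.5,188.5),60);print("white",p.round(1), (plane(d,(290,188.5),60)-p).round(1))
x,y=p[:2]
assert np.hypot(x-359,y-261)<8
goto([x,y,120],down(0));move_l([x,y,26],velocity=150)
move_gripper(40);s=state();print(s["gripper_width"],s["grip_force"])
move_l([x,y,140],velocity=200);print(state()["gripper_width"],state()["t"])
goto([464.7,-180,160],down(0));move_l([464.7,-180,33.5],velocity=100)
s=state();print(s["ee_pos"].round(1),s["contact_force"].round(1),s["gripper_width"])
E
```

```text
blue [  0 120  90  60  60  60   0 150 120 120 135  60 110] [  2   2   2   2   2   2   0   2   2   2   4   2 106]
[28 28 17 19 22 20 21 18 18 18 26 28 25 28] [17 17 87 79 68 74 70 83 85 83 24 20 21 21]
pin (array([480.3, 241.5]), array([104.3,  26.9]), 0.15)
white [359.1 262.4  60. ] [ 0.  29.3  0. ]
58.37620452772623 30.000974682625383
58.252041100368984 7.2917
[ 465.1 -180.2   34. ] [ 0.4  0.5 -2.6] 58.55403870390748
```

```bash
python3 - <<'E'
from h import *
for z in(32.5,31.5,31):
    move_l([464.7,-180,z],velocity=30);s=state();print(s["ee_pos"].round(1),s["contact_force"].round(1))
    if s["contact_force"][2]>2:break
move_gripper(90);wait(.2);move_l([464.7,-180,230],velocity=250)
d=shot("wrist","p1")
goto([474,-30,230],down(0));b=shot("wrist","p1b")
h,s,v=hsv(b);print(h[188,300:350:2],s[188,300:350:2])
for r in range(2):
  I=(d,b)[r]["color"][110:250,240:400,::-1];cv2.imwrite(f"pics/t{r}.png",cv2.resize(I,None,fx=2.4,fy=2.4))
cv2.imwrite("pics/c1.png",np.hstack([cv2.imread("pics/t0.png"),cv2.imread("pics/t1.png")]));print(state()["t"])
E
```

```text
[ 464.8 -180.    32.7] [-0.1  0.9 -2. ]
[ 465.  -180.1   32. ] [-3.9  0.1 10.1]
[110 105  90 120  60   0 120 120   0  90  30 105 120   0 150 120  75 135
   0   0 120  90 109 109 110] [52 13  2  2  2  0  2  2  0  2  2  4  2  0  2  2  4  4  0  0  2  2 20 53
 73]
13.425
```

View pics/c1.png

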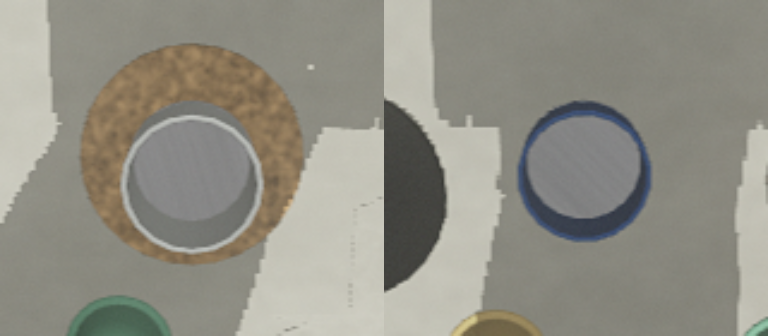

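White tin stands on the cork, its rim centred at crop (192.5,184.5). Blue rim is centred at crop (200.5,174.5) in the right half. Now stacking the blue tin.

```bash
python3 - <<'E'
from h import *
d=dict(np.load("pics/p1.npz"));b=dict(np.load("pics/p1b.npz"))
w=plane(d,(319.9,186.6),66);u=plane(b,(323.2,182.4),46)
print(w.round(1),u.round(1),(plane(d,(319.9+29.7,186.6),66)-w).round(1),(plane(b,(323.2+27.7,182.4),46)-u).round(1))
assert np.hypot(*(w[:2]-[464.7,-180]))<5 and np.hypot(*(u[:2]-[473,-32]))<8
x,y=u[:2];goto([x,y,100],down(0));move_l([x,y,17],velocity=120)
move_gripper(40);print(state()["gripper_width"]);move_l([x,y,170],velocity=250)
x,y=w[:2];goto([x,y,170],down(0));move_l([x,y,90],velocity=100)
for z in np.arange(84,74.4,-1.5):
    move_l([x,y,z],velocity=30);s=state();print(s["ee_pos"].round(1),s["contact_force"].round(1))
    if s["contact_force"][2]>6:break
E
```

```text
[ 464.2 -180.4   66. ] [474.1 -34.1  46. ] [ -0.  -29.8   0. ] [  0.  -29.4   0. ]
59.70218415682513
[ 464.2 -180.4   84. ] [-0.1 -0.6 -2.1]
[ 464.2 -180.4   82.5] [-0.7 -0.2 -1.8]
[ 464.2 -180.3   80.9] [ 1.   0.2 -1.5]
[ 464.1 -180.3   79.4] [-0.1  1.  -2.4]
[ 464.2 -180.3   77.9] [ 0.2 -0.2 -1.3]
[ 464.2 -180.3   76.4] [-0.8  0.9 -2. ]
[ 464.9 -180.7   75.9] [-3.9  1.7 16. ]
```

Contact came at 75.9 (76 expected), so it is seated. Release, check, then look at the lid.

```bash
python3 - <<'E'
from h import *
move_gripper(88);wait(.2);move_l([464.2,-180.4,250],velocity=250)
d=shot("wrist","p2")
a=0.234
goto([418.7,-331,230],down(a));b=shot("wrist","p2b");sd=shot("side","p2s")
h,s,v=hsv(b)
for c in blobs(b,(s<60)&(v>150),(295,155,345,210),40):print("rib",rect(b,c,25.5))
f=lambda I,k:cv2.resize(I[:,:,::-1],None,fx=k,fy=k)
cv2.imwrite("pics/c2.png",np.hstack([f(d["color"][110:250,240:400],2.4),f(sd["color"][190:330,220:380],2.4)]));print(state()["t"])
E
```

```text
rib (array([ 395.5, -341.8]), array([20. , 44.7]), -1.132)
rib (array([ 421.1, -340.8]), array([46.6,  4.5]), 0.238)
rib (array([ 415.9, -321.3]), array([45.5,  4.5]), 0.232)
22.1167
```

View pics/c2.png

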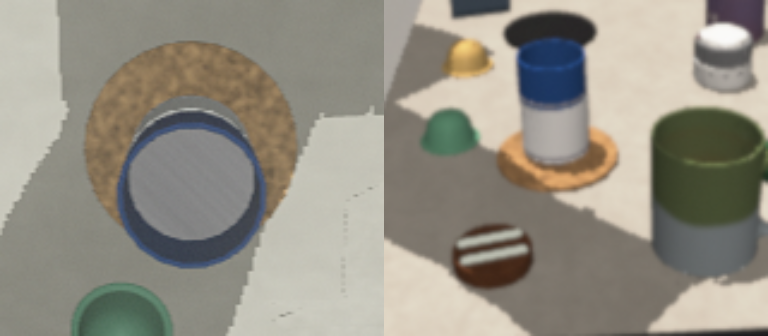

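The blue tin is seated upright, its rim centred at crop (191.5,193.5). Lid centre is (418.5,-331.0), rib spacing is about 20 mm, angle 0.235. Stacking the lid, ribs along world x.

```bash
python3 - <<'E'
from h import *
d=dict(np.load("pics/p2.npz"));w=plane(d,(319.5,190.3),105);print(w.round(1),(plane(d,(319.5+31,190.3),105)-w).round(1))
assert np.hypot(*(w[:2]-[464.3,-180.4]))<5
x,y=418.5,-331.;goto([x,y,90],down(.235));move_l([x,y,9],velocity=120)
move_gripper(40);print(state()["gripper_width"],state()["grip_force"]);move_l([x,y,190],velocity=200);print(state()["gripper_width"])
x,y=w[:2];goto([x,y,190],down(0));move_l([x,y,121],velocity=100)
for z in np.arange(115.5,105.4,-1.5):
    move_l([x,y,z],velocity=30);s=state();print(s["ee_pos"].round(1),s["contact_force"].round(1))
    if s["contact_force"][2]>6:break
E
```

```text
[ 464.3 -180.4  105. ] [ -0.  -29.5   0. ]
59.13640005944271 30.001095235347748
59.34783741972344
[ 464.3 -180.3  115.5] [-0.3 -0.9 -0.9]
[ 464.3 -180.3  114. ] [ 0.3  0.3 -1.7]
[ 464.2 -180.4  112.4] [ 0.8  0.  -0.6]
[ 464.2 -180.3  110.9] [ 0.1 -0.4 -0.3]
[ 464.2 -180.3  109.4] [-0.4  0.8 -1.1]
[ 464.2 -180.3  107.9] [-0.6  0.4 -0.6]
[ 464.9 -180.6  107.1] [-2.1  0.7 10.4]
```

```bash
python3 - <<'E'
from h import *
move_gripper(85);wait(.2);move_l([464.2,-180.4,290],velocity=250)
d=shot("wrist","p3")
h,s,v=hsv(d)
for c in blobs(d,(s<40)&(v>140),(285,150,355,235),40):print("rib",rect(d,c,123.5),rect(d,c,123.5)[0])
goto([480.3,241.5,230],down(.15));b=shot("wrist","p3b");sd=shot("side","p3s")
h,s,v=hsv(b)
for c in blobs(b,(s>50)&(h<30),(260,110,370,260)):print("pin",rect(b,c,14))
f=lambda I,k:cv2.resize(I[:,:,::-1],None,fx=k,fy=k)
cv2.imwrite("pics/c3.png",np.hstack([f(d["color"][110:250,240:400],2.4),f(sd["color"][170:310,220:380],2.4)]));print(state()["t"])
E
```

```text
rib (array([ 435.9, -206.4]), array([47.4, 20. ]), -0.175) [ 435.9 -206.4]
rib (array([ 464. , -190.5]), array([46.5,  5.1]), -0.005) [ 464.  -190.5]
rib (array([ 464. , -170.3]), array([ 5.1, 46.5]), 0.005) [ 464.  -170.3]
pin (array([480.4, 241.6]), array([103.3,  26.8]), 0.153)
31.9167
```

View pics/c3.png

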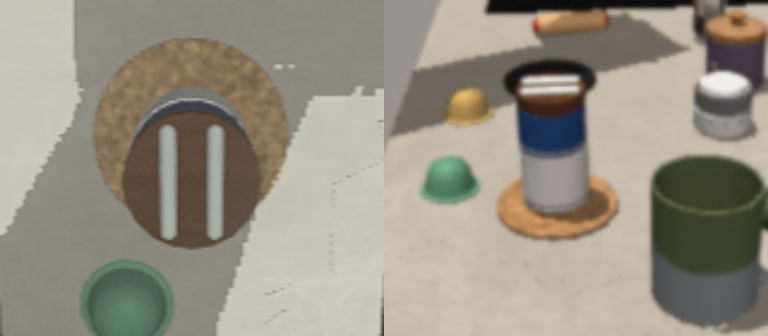

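The lid is seated, ribs up, with the groove centre at (464,-180.4) and angle about 0. Pin is at (480.4,241.6), angle 0.152. Placing the pin.

```bash
python3 - <<'E'
from h import *
x,y=480.4,241.6;goto([x,y,90],down(.152));move_gripper(50);move_l([x,y,8],velocity=100)
move_gripper(10);print(state()["gripper_width"]);move_l([x,y,220],velocity=200);print(state()["gripper_width"])
x,y=464,-180.4;goto([x,y,220],down(0));wait(.2);move_l([x,y,140],velocity=100)
for z in np.arange(136,126.4,-1):
    move_l([x,y,z],velocity=25);s=state();print(s["ee_pos"].round(1),s["contact_force"].round(1))
    if s["contact_force"][2]>3:break
E
```

```text
27.63359004736124
27.775068018229987
[ 464.  -180.4  136.1] [-0.8 -0.1 -0.4]
[ 464.  -180.4  135. ] [ 0.2  0.2 -0.8]
[ 464.  -180.4  134. ] [ 0.  -0.6 -0.7]
[ 463.9 -180.4  132.9] [ 0.5  0.3 -0.4]
[ 464.  -180.4  131.9] [ 0.2  0.8 -0.7]
[ 463.9 -180.4  130.9] [ 0.1  0.1 -0.8]
[ 464.  -180.4  129.9] [ 0.5  0.1 -0.8]
[ 463.9 -180.4  128.9] [-0.4  0.1 -0.7]
[ 464.5 -180.6  128.5] [-1.9  1.1  7.7]
```

```bash
python3 - <<'E'
from h import *
move_gripper(50);wait(.3);move_l([464,-180.4,300],velocity=150)
d=shot("wrist","p4");sd=shot("side","p4s")
h,s,v=hsv(d)
for c in blobs(d,(s>60)&(h<30)&(v>140),(280,90,360,260)):print("pin",rect(d,c,134))
f=lambda I,k:cv2.resize(I[:,:,::-1],None,fx=k,fy=k)
cv2.imwrite("pics/c4.png",np.hstack([f(d["color"][110:250,240:400],2.4),f(sd["color"][170:310,220:380],2.4)]));print(state()["t"],state()["gripper_width"])
E
```

```text
pin (array([ 460.2, -181.6]), array([21.5, 95.5]), -0.004)
pin (array([ 488.6, -210.2]), array([36.9, 15.2]), 0.262)
pin (array([ 507.4, -158. ]), array([22.7, 16.4]), -0.987)
43.1417 50.26649536607813
```

View pics/c4.png

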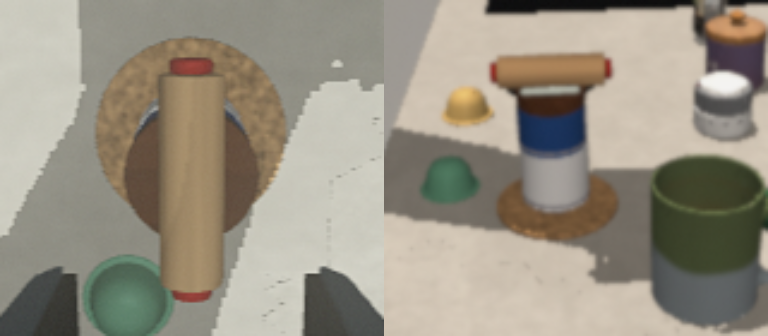

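The pin lies level in the groove and is about centred (within about 4 mm lengthwise and 1 mm sideways). The stack is upright and the bystanders haven't moved. Handing in.

```bash
python3 -c "
from station import *
wait(.5);print(close_job())"
```

```text
the job is handed in; nothing more can be done
None
```

The job is handed in after about 44 s of robot time: white tin, blue tin, lid and pin are stacked on the cork mat and released, and the last pictures showed the stack upright and the pin level in the groove; the judge's result was not shown to me.

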